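Drive the worn bushing out of the tilted plate

TASK

Take the brass drift that leans in the deep tool pot and use its tip to push the worn copper-coloured bushing down through its bore in the tilted blue plate, from the upper mouth, until it drops out into the grey tray underneath. Then lower the drift back into the pot, tip down, and let go of it; leave the rest of the bench as it is.

Things in the scene. Friction and masses are not known exactly. Their poses are not given: they have to be found in the camera images.
- plate: blue plastic plate 76 x 152 x 10 mm with a round boss (41 mm wide, 36 mm long) through its middle; straight bore 22.6 mm wide, open at both ends. Fixed. Origin: centre of the bore's upper mouth, 119 mm above the bench. z: along the bore, out of the upper mouth, leaning 25 degrees from vertical roughly towards the robot; y: level, along the plate's long side; x: away from the robot and up.
- holder: work holder gripping the plate's short edges: dark steel feet 150 x 26 x 18 mm at y = -98 and +98 mm joined by a bar, grey uprights 123 mm high on them, black knobs outside them out to y = -132 and +132 mm. Origin: on the bench below the middle of the plate; y along the plate's long side, z up. Fixed; place and yaw vary.
- bushing_center (a point): centre of the worn copper-coloured bushing, a ring 22 mm outside, 10 mm inside, 24 mm long, 60 g. It starts in the bore, its upper end 4 mm below the upper mouth. Ribs 19 to 29 mm below that mouth hold it tight: it moves under a steady push of about 10 to 20 N and slides free once its upper end is past the ribs, with the drift tip 30 mm or more past the mouth.
- tray: grey open tray, 120 x 130 x 32 mm, 3 mm walls, black rubber floor lining 6 mm above the bench, standing under the lower mouth between the feet of the holder. Origin: centre of its underside, x across the 120 mm, y across the 130 mm, z up. Fixed.
- pot: round aluminium tool pot, 62 mm outside, 54 mm inside, rim 95 mm above the bench, inner floor 8 mm above the bench. Origin: centre of its underside, z up. Fixed to the bench; its place varies, and it may stand on either side of the holder.
- drift: drift: brass rod 14 mm thick, 95 mm long, with a round black handle 20 mm thick, 75 mm long in line with it; 170 mm in all, 180 g. Origin: centre of the flat brass tip. z: from tip to handle (handle from z = 95 to 170 mm). At the start it stands tip down in the pot, leaning about 22 degrees on the rim, its top roughly towards the robot.
- drift_tip (a point): centre of the flat tip of the drift's brass rod (same point as the drift's origin)
- speaker_a: blue ball-shaped speaker, 70 mm wide, 66 mm high, standing beyond the pot; origin under its centre. Bystander.
- speaker_b: a second blue ball-shaped speaker, 70 mm wide, 66 mm high, at the far side of the bench; origin under its centre. Bystander.
- breadboard: white breadboard 85 x 165 x 10 mm with two knobs 36 mm high, at the far side of the bench; origin under its centre. Bystander.
- phone: white phone 140 x 69 x 9 mm lying on the left of the bench; origin under its centre. Bystander.
- ruler: steel ruler 300 x 30 x 4 mm lying on the left of the bench near the robot; origin under its centre. Bystander.
- screwdriver: red-handled screwdriver, 160 mm long, lying on the bench in front of the holder, on the robot's side; origin under its middle. Bystander.
- new_bushing: replacement bushing, same size and colour as the worn one, standing on the bench to the right of the holder; origin under its centre. Bystander.
- bushing: the same worn bushing; origin: centre of its lower end, z along its axis (up the bore at the start)
- bore_exit (a point): centre of the bore's lower mouth, 36 mm down the bore from the upper one, above the tray. The plate itself spans 12 to 22 mm down the boss.
Mind the look-alikes: they are no part of the job. There is more than one size of the drift; the job needs the smaller.

How it is judged (in metres and radians):
On the way, in this order (a step that is already met when the one before it is completed fails the run):
1. the tip of the drift is in the bore from above, at least 15 mm past the upper mouth and within 6 mm of its axis, with the bushing pushed down the bore ahead of it (x of drift_tip in the frame of plate between -0.006 and 0.006 m and y of drift_tip in the frame of plate between -0.006 and 0.006 m and z of drift_tip in the frame of plate between -0.06 and -0.015 m and x of bushing_center in the frame of plate between -0.004 and 0.004 m and y of bushing_center in the frame of plate between -0.004 and 0.004 m and z of bushing_center in the frame of plate below -0.024 m), for 0.05 s.
2. the bushing has dropped out of the bore into the tray (x of bushing_center in the frame of tray between -0.058 and 0.058 m and y of bushing_center in the frame of tray between -0.063 and 0.063 m and z of bushing_center in the frame of tray below 0.03 m), for 0.2 s.
3. the drift is lowered into the pot in the gripper, its tip within 40 mm of the pot's inner floor while still held (z of drift_tip in the frame of pot below 0.048 m and horizontal distance between drift_tip and pot below 0.028 m and contact force between the fingers and drift above 1 N), for 0.1 s.
At the end, for the whole second after the job is handed in: the worn bushing lies at rest in the tray (centre within the walls, less than 30 mm above the tray's underside); the drift stands at rest tip down in the pot, its tip within 17 mm of the pot's inner floor, leaning less than 34 degrees (all of step 2 and linear speed of each of bushing, drift below 0.03 m/s and horizontal distance between drift_tip and pot below 0.028 m and z of drift_tip in the frame of pot between 0 and 0.025 m and angle between drift's own z axis and vertical below 0.6 rad); the robot touches nothing.
It fails at once if a bystander near the pot or the holder (speaker_a, screwdriver, new_bushing) is pushed more than 30 mm from its place (distance of any of speaker_a, screwdriver, new_bushing from where it was at the start of the episode above 0.03 m).
It fails at once if another bystander (speaker_b, breadboard, phone, ruler) is pushed more than 30 mm from its place (distance of any of speaker_b, breadboard, phone, ruler from where it was at the start of the episode above 0.03 m).
It also fails if it takes over 58 s, if anything falls off the work surface, if the arm or the gripper's body presses on something with over 40 N, if the wrist force passes 120 N, or if a joint passes its speed limit or range.

ROBOT

A 6-joint arm with a two-finger parallel gripper is mounted at the origin on the work surface. World frame = base frame: x ahead of the robot, y to its left, z up, the work surface at z = 0. Lengths are in mm, angles in rad, forces in N, time in s.
With the tool pointing down it reaches from about 350 to 975 mm from the base axis. Payload 7.1 kg.
Tool frame: the origin (TCP) lies midway between the tips of the shut fingers; the grasp point (between the pads) lies robot.grip_depth behind it (robot.grip_depth is the distance from the TCP to the grasp point, in mm); x points along the fingers, z is the direction in which the jaws open and shut, and the axes are right-handed (so a half turn about x gives the same grasp; the last joint's range is limited). The gripper opens to 88 mm and grips with 3 to 60 N. Pads are 20 mm wide; open, the fingers measure 115 mm over their backs; the gripper's body (75 mm by 178 mm) begins 61 mm behind the grasp point.
Start: joints at [1.143, 0.423, 1.63, -0, 1.089, -0.019], TCP at [248.41, 573.495, 190.875] pointing down, gripper open.
Joint ranges: [-3, 3], [-0.9, 2.11], [0.09, 2.58], [-1.31, 4.45], [0.11, 2.69], [-2.54, 2.54]. Speed limits (rad/s): [2.39, 2.39, 3.01, 3.14, 3.14, 3.14].

INTERFACE

Orientations are given as a unit quaternion [x, y, z, w].
In Python, from cell import robot gives the robot as it stands.
- The arm moves only by the tool carry_out, never from a script. Its argument "moves" is a list of rows, each a list of 3 entries, a list of its own where there are three numbers: the closure, from -1 (fully open) to 1 (shut), then the shift along the tool's x, y, z in m, then the turn about the tool's x in degrees. A call has 1 to 20 rows; each row is the pose to reach, as a shift and turn from the pose commanded when the call began, along the tool's axes at that moment; what a row does not reach only later rows make up. A row lasts 1/10 s, in which the tool goes at most 50 mm and 8.59 degrees, less where a joint would pass 70% of its speed; a pose out of reach is approached as far as the arm can. A call with a gripper value outside its range is refused whole. The fingers move at their own pace and stop on an object; "force" is the grip in N (left out, the last holds). Time passes only in rows, so rows that repeat a pose let the fingers close. It gives the time, the measured TCP pose, the force and the opening at its end, in the units of the state.
- robot.observe(): the state, without advancing time (a new reading comes with each control period).
- robot.camera(name): name is "scene" or "top" or "wrist"; returns (picture, depth): 480x640x3 uint8, red, green, blue; 480x640 float32, mm along the optical axis (not along the pixel's ray), 0 where there is no reading.
- robot.camera_model(name): a dict with "fx", "fy", "cx", "cy" (pixels), "extrinsics" (4x4, takes a point from camera to world coordinates). Camera axes: x right, y down, z forward; pixel columns grow to the right and rows downward; lengths in mm; the calibration is good to about 2 mm. A picture is of the moment at which its call begins: read the wrist's pose just before it. camera_model takes no time and is no camera call; for the wrist camera it gives the pose at the moment of the call.
- robot.sign_off(): hands the job in, once; it reports no verdict.
The state is a dict: "t": time; "qpos": joint angles; "qd": joint speeds; "joint_efforts": joint torques, N m; "tcp_pos": TCP position; "tcp_rot": TCP orientation; "contact_force": force on the tool from outside, world axes, zero at the start; "torque": the same for the moment, N m; "opening": opening from 0.0 (shut) to 1.0 (fully open).
Only numpy, scipy, OpenCV 4.12 (cv2) and the standard library are available. Lean on these libraries where they do the work, as an engineer would, in place of code of your own. Each camera call takes 0.05 s, during which the arm holds its last target.

## Working session

There is one attempt and no reset: what is moved stays moved. The work goes in short steps, Python scripts to look and compute and a tool call to move; the robot and the scene stay as the last step left them, time stands still between calls to the robot, and variables do not carry over. Pictures are saved under pics/ and viewed, and the job is handed in when it is done.

Besides the shell and the picture viewer there is one more tool, called after "Call:" in YAML: its name, and indented under it one key for each argument. carry_out: Moves the arm, as the interface text tells. Its arguments: {"type":"object","properties":{"moves":{"type":"array"},"force":{"type":"number"}},"required":["moves"]}

```bash
ls; mkdir -p pics; python3 - <<'E'
from cell import robot
import cv2,numpy as np
print(robot.observe(), robot.grip_depth)
for n in ["scene","top"]:
    p,d=robot.camera(n); cv2.imwrite(f"pics/{n}0.png",p[:,:,::-1]); np.save(f"pics/{n}0_d.npy",d); np.save(f"pics/{n}0_p.npy",p)
    m=robot.camera_model(n); print(n,m)
E
```

```text
pics
{'t': 0.0, 'qpos': array([ 1.14298673e+00,  4.23824332e-01,  1.63069805e+00, -2.16400447e-05,
        1.08858312e+00, -1.89748006e-02]), 'qd': array([-4.23528537e-04,  3.10482330e-05,  1.90824424e-03, -3.75767250e-05,
       -2.13019880e-03,  6.53251657e-04]), 'joint_efforts': array([ 2.38118606e-03, -5.44622970e+01, -2.73671454e+01,  6.46166294e-02,
        2.28860078e-02, -1.74613501e-04]), 'tcp_pos': array([248.17927283, 572.9528407 , 190.10887447]), 'tcp_rot': array([-0.38838497,  0.59153494,  0.38780345,  0.59063696]), 'contact_force': array([ 0.15744384,  0.16171416, -0.39456621]), 'torque': array([ 0.00912412,  0.01565186, -0.00578523]), 'opening': 1.000985772334422} 18.700000000000003
scene {'fx': 577.1200957848365, 'fy': 577.1200957848365, 'cx': 315.7897319640991, 'cy': 244.50625360976724, 'extrinsics': array([[ 3.43437659e-01,  6.32530433e-01, -6.94230384e-01,
         1.42464909e+03],
       [ 9.39168995e-01, -2.34048234e-01,  2.51362336e-01,
        -2.56161627e+02],
       [-3.48906817e-03, -7.38326944e-01, -6.74433948e-01,
         9.78346715e+02],
       [ 0.00000000e+00,  0.00000000e+00,  0.00000000e+00,
         1.00000000e+00]])}
top {'fx': 589.9597633584605, 'fy': 589.9597633584605, 'cx': 326.442865564326, 'cy': 236.25343681286506, 'extrinsics': array([[-2.05683435e-02, -9.85045621e-01,  1.71061591e-01,
         3.23796634e+02],
       [-9.99772862e-01,  1.93093078e-02, -9.02085913e-03,
         5.49459009e+01],
       [ 5.58287687e-03, -1.71208281e-01, -9.85219040e-01,
         1.31032327e+03],
       [ 0.00000000e+00,  0.00000000e+00,  0.00000000e+00,
         1.00000000e+00]])}
```

View pics/scene0.png

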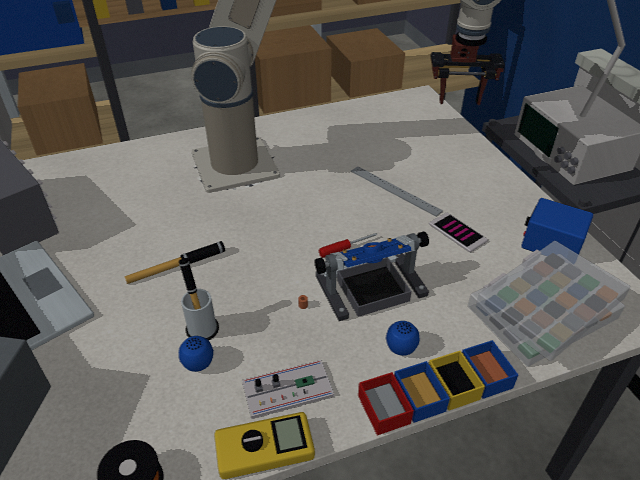

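View pics/top0.png

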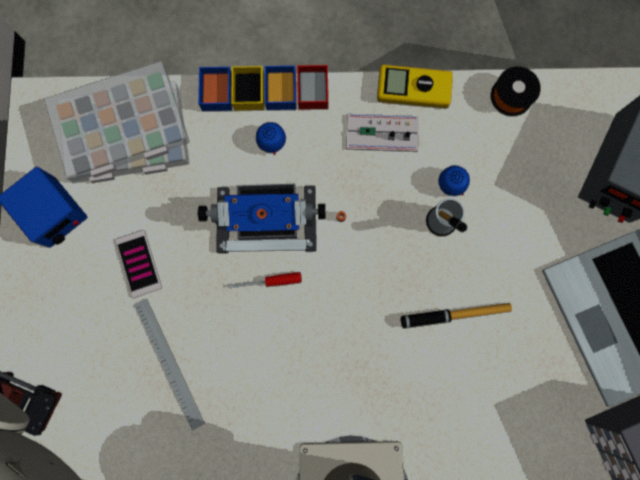

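The scene view shows the pot with the leaning drift at about (195,310), the holder at (370,270), and the larger look-alike drift lying at (175,262). In the top view the pot is at (445,217), the plate at (262,212), and the drift's handle end at about (460,226). Next I'll zoom in and measure.

```bash
cat > h.py <<'E'
import numpy as np,cv2
from cell import robot
def deproj(m,u,v,d):
    p=np.array([(u-m['cx'])/m['fx']*d,(v-m['cy'])/m['fy']*d,d,1.]);return (m['extrinsics']@p)[:3]
def onz(m,u,v,z):
    E=m['extrinsics'];r=E[:3,:3]@np.array([(u-m['cx'])/m['fx'],(v-m['cy'])/m['fy'],1.]);o=E[:3,3];return o+r*(z-o[2])/r[2]
def cloud(m,d):
    v,u=np.mgrid[:480,:640];P=np.stack([(u-m['cx'])/m['fx']*d,(v-m['cy'])/m['fy']*d,d],-1)
    return P@m['extrinsics'][:3,:3].T+m['extrinsics'][:3,3]
def proj(m,P):
    E=np.linalg.inv(m['extrinsics']);q=E[:3,:3]@P+E[:3,3];return q[0]/q[2]*m['fx']+m['cx'],q[1]/q[2]*m['fy']+m['cy']
E
python3 - <<'E'
from h import *
for n,(x0,y0,x1,y1) in {"top":(190,170,350,260),"scene":(300,220,440,330)}.items():
    p=np.load(f"pics/{n}0_p.npy");c=p[y0:y1,x0:x1,::-1];cv2.imwrite(f"pics/{n}_plate.png",cv2.resize(c,None,fx=5,fy=5,interpolation=2))
for n,(x0,y0,x1,y1) in {"top":(415,190,495,250),"scene":(160,245,240,345)}.items():
    p=np.load(f"pics/{n}0_p.npy");c=p[y0:y1,x0:x1,::-1];cv2.imwrite(f"pics/{n}_pot.png",cv2.resize(c,None,fx=6,fy=6,interpolation=2))
E
```

```text
(no output)
```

View pics/top_plate.png

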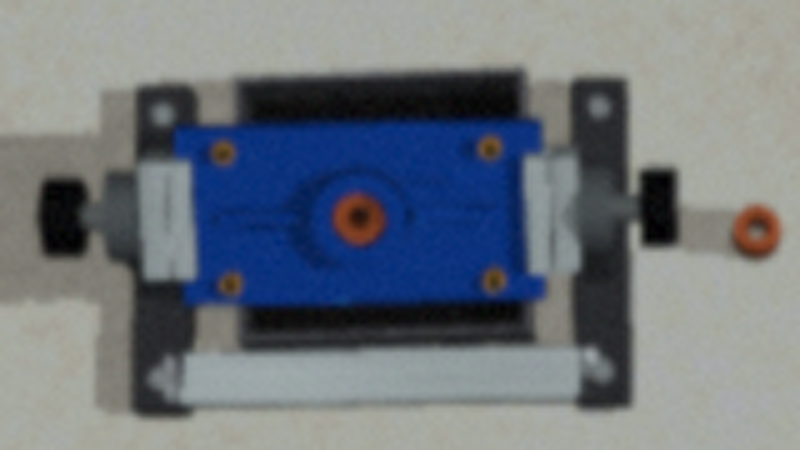

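View pics/scene_plate.png

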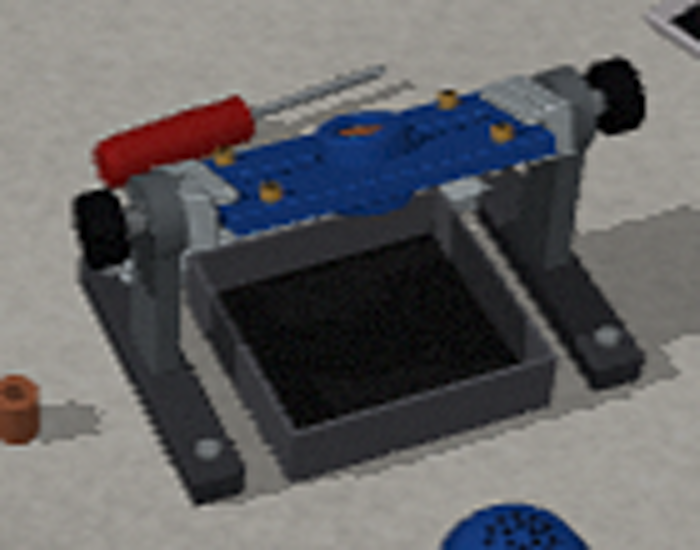

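View pics/top_pot.png

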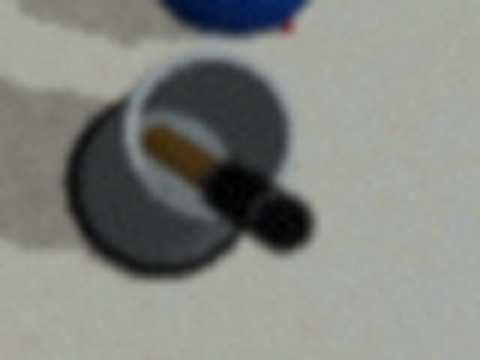

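View pics/scene_pot.png

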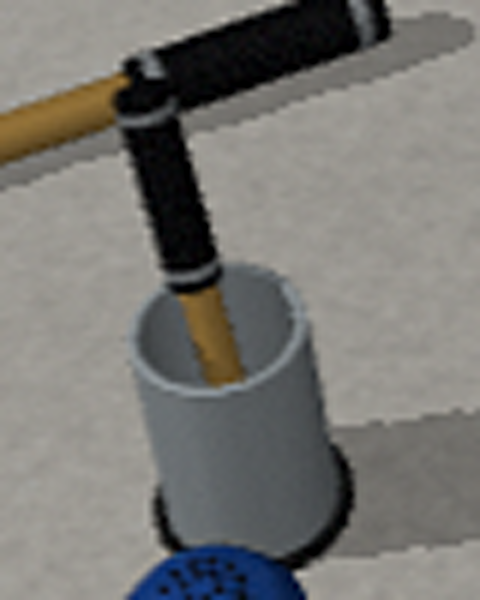

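The top crop shows the bushing at crop pixel (358,219) and the plate edges nearly level. In the pot crop, the rim centre is at about (208,136) and the handle top at (282,219).

```bash
python3 - <<'E'
from h import *
T=robot.camera_model("top");S=robot.camera_model("scene")
pt=np.load("pics/top0_p.npy");ps=np.load("pics/scene0_p.npy");dt=np.load("pics/top0_d.npy");ds=np.load("pics/scene0_d.npy")
def hsv(p): return cv2.cvtColor(p,cv2.COLOR_RGB2HSV)
def tri(ut,us):
    A=[];
    rays=[]
    for m,u in((T,ut),(S,us)):
        o=m['extrinsics'][:3,3];r=m['extrinsics'][:3,:3]@np.array([(u[0]-m['cx'])/m['fx'],(u[1]-m['cy'])/m['fy'],1.]);rays.append((o,r/np.linalg.norm(r)))
    (o1,a),(o2,b)=rays
    s=np.linalg.lstsq(np.stack([a,-b],1),o2-o1,rcond=None)[0]
    p,q=o1+s[0]*a,o2+s[1]*b
    return (p+q)/2,np.linalg.norm(p-q)
C=cloud(T,dt);CS=cloud(S,ds)
# pot rim: points with z 85..100 near
for nm,c in(("top",C),("scene",CS)):
    w=(abs(c[...,2]-95)<6)&(abs(c[...,0]-onz(T,449.7,212.7,95)[0])<45)&(abs(c[...,1]-onz(T,449.7,212.7,95)[1])<45)
    P=c[w];print(nm,"rim pts",len(P),P[:,:2].min(0),P[:,:2].max(0),(P[:,:2].min(0)+P[:,:2].max(0))/2)
print("rim by hand",onz(T,449.7,212.7,95))
tp=(160,245)
tri_s=(160+145/6,245+95/6)
print("handle top",tri((415+282/6,190+219/6),tri_s), [onz(T,462,226.5,z) for z in(160,166,172)])
# rim base scene
print("rim scene",onz(S,160+220/6,245+330/6,95))
# depth at handle top
for u,v in((461,226),(462,227),(463,226)): print("hd",C[v,u])
# plate
h=hsv(pt);blue=((h[...,0]>105)&(h[...,0]<128)&(h[...,1]>140)).astype(np.uint8)
blue[:180]=0;blue[245:]=0;blue[:,:190]=0;blue[:,320:]=0
cn=max(cv2.findContours(blue,0,1)[0],key=cv2.contourArea);print("blue rect",cv2.minAreaRect(cn))
c=C[(blue>0)];c=c[(c[:,2]>60)&(c[:,2]<150)]
# plane fit to plate surface
A=np.c_[c[:,:2],np.ones(len(c))];w=np.ones(len(c),bool)
for i in range(10):
    k=np.linalg.lstsq(A[w],c[w,2],rcond=None)[0];r=c[:,2]-A@k;w=abs(r)<3
n=np.array([-k[0],-k[1],1]);n/=np.linalg.norm(n);print("normal",n,np.degrees(np.arccos(n[2])),w.sum(),len(c),"az",np.degrees(np.arctan2(n[1],n[0])))
org=((h[...,0]<14)&(h[...,1]>150)).astype(np.uint8)
k,l,st,ce=cv2.connectedComponentsWithStats(org)
for i in range(1,k):
    if st[i,4]>20:print(st[i],ce[i],onz(T,*ce[i],115.4),onz(T,*ce[i],24))
print("tri bush",tri((261.6,213.8),(300+360/5,220+130/5)))
for (a,b) in((223,152),(489,148),(231,284),(494,281)): print("screw",C[int(170+b/5),int(190+a/5)],)
E
```

```text
top rim pts 174 [ 550.61334205 -247.81405589] [ 612.74649583 -187.30768223] [ 581.67991894 -217.56086906]
scene rim pts 205 [ 554.52566118 -246.84942626] [ 618.20177794 -186.54461193] [ 586.36371956 -216.6970191 ]
rim by hand [ 580.1033177  -217.00328655   95.        ]
handle top (array([ 537.75637378, -222.39863901,  162.99479894]), np.float64(4.421119077745484)) [array([ 537.91505123, -225.34795599,  160.        ]), array([ 536.79822561, -223.88596423,  166.        ]), array([ 535.68139999, -222.42397248,  172.        ])]
rim scene [ 589.23669615 -214.64146012   95.        ]
hd [ 537.27523804 -221.23327282  169.03111438]
hd [ 535.46719791 -223.39703187  167.75941543]
hd [ 536.89795891 -224.78772671  170.63700121]
blue rect ((260.9901428222656, 212.19386291503906), (39.14092254638672, 73.09101104736328), 88.15238952636719)
normal [-0.41263511  0.00529004  0.91088105] 24.372609066496715 1452 2238 az 179.2655005770717
[297  65  31  44 413] [311.63438257  86.34140436] [859.03690255  69.11424327 115.4       ] [899.97757348  70.19798356  24.        ]
[203  74  24  28 628] [214.83757962  
[... 887 characters left out ...]
9737184    24.        ]
[265 273  36  13 325] [283.18153846 279.06769231] [444.8194158  133.59719734 115.4       ] [454.07648068 139.61325598  24.        ]
[  1 382  22  23 247] [ 11.35222672 392.42510121] [232.79455514 667.78049713 115.4       ] [225.83378187 714.65637887  24.        ]
[ 51 392   9   9  26] [ 56.19230769 394.88461538] [226.26650902 579.87176549 115.4       ] [218.80640376 620.02348489  24.        ]
tri bush (array([582.08172503, 179.15542107, 113.67212176]), np.float64(3.9082723857020616))
screw [609.23344769 232.96748212 124.4409676 ]
screw [609.72738886 123.92069537 122.45192569]
screw [559.17489014 231.98531464 100.92364394]
screw [556.74512835 123.52023126 102.56342518]
```

```bash
python3 - <<'E'
from h import *
from scipy.spatial.transform import Rotation as R
T=robot.camera_model("top");S=robot.camera_model("scene")
tip=onz(T,415+156/6,190+136/6,12);top=onz(T,462,226.5,166)
print(tip,top,top-tip,np.linalg.norm(top-tip),np.degrees(np.arctan2(*(top-tip)[[1,0]])))
s=robot.observe();M=R.from_quat(s['tcp_rot']).as_matrix();print(M)
W=robot.camera_model("wrist");E=W['extrinsics'];print(W['fx']);print(M.T@E[:3,:3]);print(M.T@(E[:3,3]-s['tcp_pos']))
# scene projection of axis
for a in(0,95,170):
    P=tip+(top-tip)*a/170;u=proj(S,P);print(a,((u[0]-160)*6,(u[1]-245)*6))
E
```

```text
[ 598.06421312 -215.96926065   12.        ] [ 536.79822561 -223.88596423  166.        ] [-61.26598751  -7.91670358 154.        ] 165.92828397019628 -172.63712055847307
[[-5.36106680e-04 -9.17594456e-01  3.97517454e-01]
 [-1.27826859e-03  3.97517816e-01  9.17593566e-01]
 [-9.99999039e-01 -1.62060365e-05 -1.38604413e-03]]
423.8705990153995
[[-1.40738849e-03 -2.93651228e-01  9.55911594e-01]
 [-6.57408298e-04 -9.55912063e-01 -2.93652339e-01]
 [ 9.99998794e-01 -1.04170714e-03  1.15229088e-03]]
[-193.23100166   80.18378033    0.33491069]
0 (np.float64(254.45352258842178), np.float64(504.9023011920319))
95 (np.float64(187.6247694387513), np.float64(277.0818877863601))
170 (np.float64(132.01564374058142), np.float64(87.50938480532204))
```

The drift's tip is at about (598,-216,~10) and its top at about (537,-224,166). That gives 22° of lean at azimuth -172.6°, and it reprojects well in the scene view. I'll move over it with the jaws set across the lean.

Call:
carry_out:
  moves:
    - [-1, [-0.07, 0, 0], 0]
    - [-1, [-0.069, -0.592, -0.61], 149]
    - [-1, [-0.069, -0.592, -0.61], 149]
    - [-1, [-0.069, -0.592, -0.61], 149]
    - [-1, [-0.069, -0.592, -0.61], 149]
    - [-1, [-0.069, -0.592, -0.61], 149]
    - [-1, [-0.069, -0.592, -0.61], 149]
    - [-1, [-0.069, -0.592, -0.61], 149]
    - [-1, [-0.069, -0.592, -0.61], 149]
    - [-1, [-0.069, -0.592, -0.61], 149]
    - [-1, [-0.069, -0.592, -0.61], 149]
    - [-1, [-0.069, -0.592, -0.61], 149]
    - [-1, [-0.069, -0.592, -0.61], 149]
    - [-1, [-0.069, -0.592, -0.61], 149]
    - [-1, [-0.069, -0.592, -0.61], 149]
    - [-1, [-0.069, -0.592, -0.61], 149]
    - [-1, [-0.069, -0.592, -0.61], 149]
    - [-1, [-0.069, -0.592, -0.61], 149]
    - [-1, [-0.069, -0.592, -0.61], 149]
    - [-1, [-0.069, -0.592, -0.61], 149]
  force: 60

```text
t: 2.1
tcp_pos: [548.8, -222.8, 259.0]
tcp_rot: [0.466, 0.532, -0.467, 0.531]
contact_force: [0.4, 0.6, -0.3]
opening: 1.001
```

```bash
cat >> h.py <<'E'
def snap(n,tag):
    m=robot.camera_model(n);p,d=robot.camera(n);np.savez(f"pics/{tag}.npz",p=p,d=d,**m);cv2.imwrite(f"pics/{tag}.png",p[:,:,::-1]);return m,p,d
E
python3 - <<'E'
from h import *
from scipy.spatial.transform import Rotation as R
s=robot.observe();print(s['tcp_pos'],R.from_quat(s['tcp_rot']).as_matrix(),s['qpos'])
snap("wrist","w1")
E
```

```text
[ 548.81330151 -222.79167161  258.97250425] [[-1.36284555e-03  9.91604964e-01  1.29297095e-01]
 [ 6.66829168e-04  1.29298088e-01 -9.91605546e-01]
 [-9.99998849e-01 -1.26518613e-03 -8.37444436e-04]] [-4.05761815e-01  3.05671842e-01  1.63837875e+00  8.02225751e-05
  1.19905746e+00  1.03534465e+00]
```

View pics/w1.png

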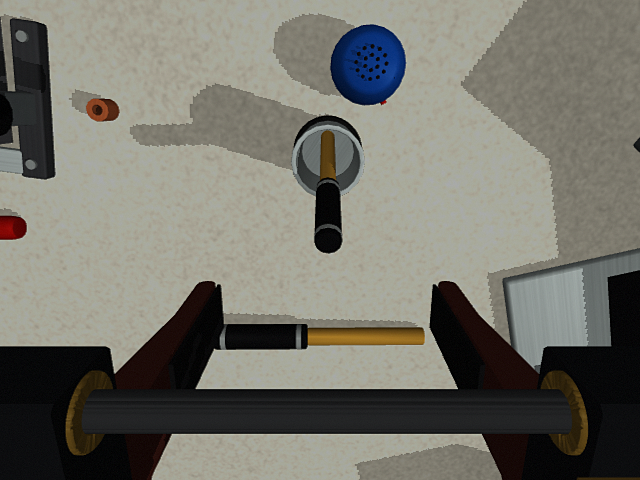

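The wrist view shows the drift as a near-vertical line in the image: handle top at (328,240), tip end at (327,132), rim centre at about (328,160). The fingers straddle that column, so the jaw direction matches.

```bash
python3 - <<'E'
from h import *
z=np.load("pics/w1.npz");m={k:z[k] for k in("fx","fy","cx","cy","extrinsics")};p,d=z['p'],z['d']
C=cloud(m,d)
# rim
w=(abs(C[...,2]-95)<4)&(abs(C[...,0]-582)<42)&(abs(C[...,1]+217)<42)
hv=cv2.cvtColor(p,cv2.COLOR_RGB2HSV)
P=C[w&(hv[...,2]>90)&(hv[...,1]<60)];
A=np.c_[2*P[:,:2],np.ones(len(P))];k=np.linalg.lstsq(A,(P[:,:2]**2).sum(1),rcond=None)[0];print("rim circle",k[:2],np.sqrt(k[2]+k[0]**2+k[1]**2),len(P),P[:,2].mean())
print((P.min(0)+P.max(0))/2)
# handle
reg=np.zeros((480,640),bool);reg[178:255,305:350]=1
bl=reg&(hv[...,2]<70)&(C[...,2]>100)
P=C[bl];print("handle",len(P))
rod=np.zeros((480,640),bool);rod[125:182,310:345]=1
rd=rod&(hv[...,1]>110)&(hv[...,0]>8)&(hv[...,0]<30);Q=C[rd]
for nm,X in(("handle",P),("rod",Q)):
    for lo in range(0,180,15):
        s=(X[:,2]>lo)&(X[:,2]<=lo+15)
        if s.sum()>5: print(nm,lo,s.sum(),X[s].mean(0).round(1),np.ptp(X[s][:,1]).round(1))
v,u=np.nonzero(bl)
for r in range(180,252,8):
    c=u[v==r];print(r,c.min(),c.max())
v,u=np.nonzero(rd);print("rod rows",v.min(),v.max())
for r in range(128,180,8):
    c=u[v==r];print(r,c.min(),c.max()) if len(c) else 0
print("tip",[onz(m,327.5,131,zz) for zz in(8,12)]);print("top",[onz(m,328,240,zz) for zz in(162,168)])
E
```

```text
rim circle [ 584.9423325  -218.66904072] 28.8454828083948 858 94.11075656339027
[ 585.6219152  -218.6866244    94.26475915]
handle 1719
handle 90 38 [ 571.  -219.9  103.4] 17.8
handle 105 220 [ 567.  -220.6  113.3] 19.0
handle 120 284 [ 561.4 -221.6  127.8] 19.5
handle 135 309 [ 555.6 -222.4  142.5] 18.9
handle 150 356 [ 547.4 -223.1  157.8] 19.3
handle 165 506 [ 540.7 -224.5  167.6] 19.1
rod 0 13 [ 604.1 -213.8   13.6] 9.6
rod 15 93 [ 601.3 -216.1   22.7] 12.1
rod 30 102 [ 595.3 -217.3   37.6] 12.8
rod 45 114 [ 589.5 -218.    52.5] 12.5
rod 60 130 [ 583.1 -218.5   67.5] 12.5
rod 75 147 [ 576.9 -219.6   82.9] 13.5
rod 90 62 [ 573.2 -220.2   94.4] 12.7
180 320 335
188 316 338
196 316 339
204 316 339
212 315 340
220 315 340
228 315 341
236 314 340
244 315 340
rod rows 131 180
136 321 333
144 321 333
152 321 334
160 321 334
168 320 334
176 320 335
tip [array([ 605.36670671, -216.05647541,    8.        ]), array([ 605.58318762, -216.02273328,   12.        ])]
top [array([ 538.2958611 , -224.96726501,  162.        ]), array([ 540.18028815, -224.70546816,  168.        ])]
```

Call:
carry_out:
  moves:
    - [-1, [0.04, 0.003, 0], 0]
    - [-1, [0.08, 0.003, 0], 0]
    - [-1, [0.12, 0.003, 0], 0]
    - [-1, [0.146, 0.003, 0], 0]
    - [-1, [0.146, 0.003, 0], 0]
    - [-1, [0.146, 0.003, 0], 0]
    - [1, [0.146, 0.003, 0], 0]
    - [1, [0.146, 0.003, 0], 0]
    - [1, [0.146, 0.003, 0], 0]
    - [1, [0.146, 0.003, 0], 0]
    - [1, [0.146, 0.003, 0], 0]
    - [1, [0.146, 0.003, 0], 0]
    - [1, [0.146, 0.003, 0], 0]
    - [1, [0.146, 0.003, 0], 0]
  force: 60

```text
t: 3.55
tcp_pos: [552.1, -221.2, 113.8]
tcp_rot: [0.466, 0.532, -0.466, 0.532]
contact_force: [-0.1, 0.1, -0.2]
opening: 0.314
```

```bash
python3 - <<'E'
from h import *
snap("wrist","w2");snap("scene","s2");print(robot.observe())
E
```

```text
{'t': 3.65, 'qpos': array([-4.01097566e-01,  4.76204681e-01,  1.75177163e+00, -1.05012546e-04,
        9.13573309e-01,  1.03752509e+00]), 'qd': array([ 0.00263194, -0.00114516, -0.00015483, -0.00014451, -0.00153564,
       -0.00067634]), 'joint_efforts': array([ 1.39463232e-01, -5.35105741e+01, -2.31179523e+01,  7.53529533e-02,
        3.78299283e-02,  6.13200522e-03]), 'tcp_pos': array([ 552.14048596, -221.2608679 ,  113.82905582]), 'tcp_rot': array([ 0.46584894,  0.53191919, -0.46589525,  0.53196649]), 'contact_force': array([ 0.67709578, -1.11897248,  0.23898153]), 'torque': array([-0.06329799,  0.12565034, -0.04697638]), 'opening': 0.21896081274535903}
```

View pics/w2.png

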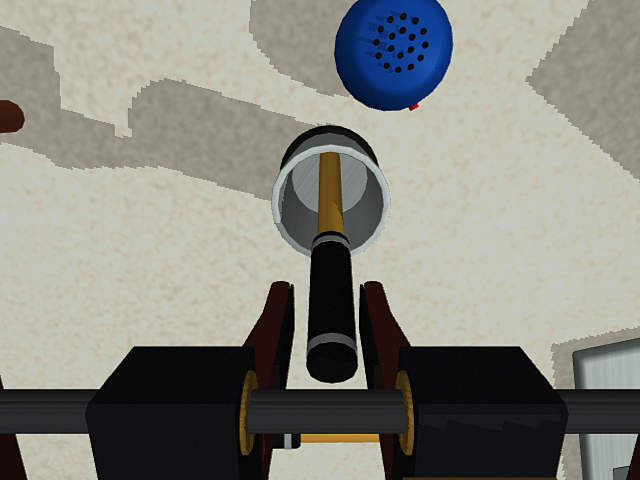

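The fingers straddle the handle at (332,360) and were still closing in the picture. I'll give them more time.

Call:
carry_out:
  moves:
    - [1, [0, 0, 0], 0]
    - [1, [0, 0, 0], 0]
    - [1, [0, 0, 0], 0]
    - [1, [0, 0, 0], 0]

```text
t: 4.05
tcp_pos: [552.1, -221.2, 113.8]
tcp_rot: [0.466, 0.532, -0.466, 0.532]
contact_force: [-0.1, -0.1, -0.8]
opening: 0.206
```

```bash
python3 - <<'E'
from h import *
snap("wrist","w3");s=robot.observe();print(s['opening'],s['tcp_pos'],s['contact_force'],s['torque'])
E
```

```text
0.19993542661097177 [ 552.05345986 -221.22469221  113.83182462] [-0.36215932 -1.22655833 -1.16359772] [-0.19468453  0.20207228 -0.00394754]
```

View pics/w3.png

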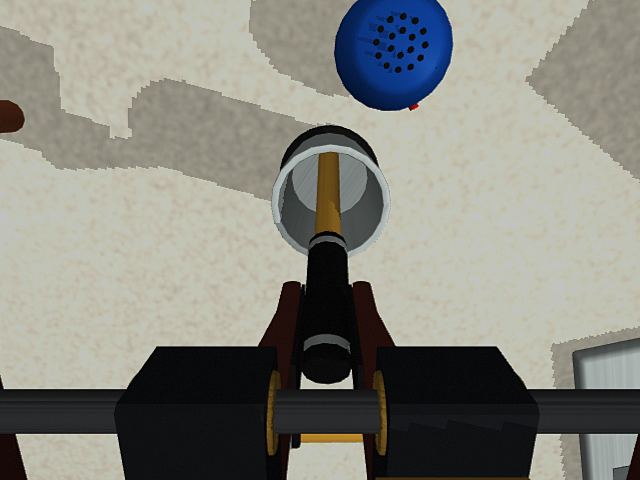

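Gripped at 60 N. I'll lift 15 mm straight up to come off the rim, then along the lean.

Call:
carry_out:
  moves:
    - [1, [-0.008, 0, 0], 0]
    - [1, [-0.015, 0, 0], 0]
    - [1, [-0.035, -0.008, 0], 0]
    - [1, [-0.06, -0.018, 0], 0]
    - [1, [-0.085, -0.028, 0], 0]
    - [1, [-0.11, -0.038, 0], 0]
    - [1, [-0.14, -0.05, 0], 0]
    - [1, [-0.17, -0.05, 0], 0]
    - [1, [-0.2, -0.05, 0], 0]
    - [1, [-0.2, -0.05, 0], 0]
    - [1, [-0.2, -0.05, 0], 0]

```text
t: 5.2
tcp_pos: [502.5, -227.7, 314.2]
tcp_rot: [0.466, 0.532, -0.466, 0.532]
contact_force: [-0.0, -0.2, -2.3]
opening: 0.205
```

```bash
python3 - <<'E'
from h import *
snap("wrist","w4");snap("scene","s4");snap("top","t4");s=robot.observe();print(s)
p=cv2.imread("pics/s4.png")[150:400,80:300];cv2.imwrite("pics/s4c.png",cv2.resize(p,None,fx=2.4,fy=2.4))
E
```

```text
{'t': 5.35, 'qpos': array([-4.47007812e-01,  1.93757726e-01,  1.66369577e+00,  1.22073185e-05,
        1.28732770e+00,  9.91486167e-01]), 'qd': array([-1.22586673e-03,  6.20273155e-03, -1.44623818e-03, -6.73628125e-05,
       -4.60902867e-05,  1.29807646e-03]), 'joint_efforts': array([-8.57636507e-03, -4.56442881e+01, -3.23160839e+01,  7.06028519e-02,
       -8.76748958e-02,  1.49665320e-04]), 'tcp_pos': array([ 501.58797614, -227.24514346,  312.07902366]), 'tcp_rot': array([ 0.46555612,  0.53304331, -0.46615439,  0.53086948]), 'contact_force': array([ 0.39503185, -0.28740118, -2.58215466]), 'torque': array([-0.02720958,  0.18155677, -0.03883261]), 'opening': 0.20550083636831173}
```

View pics/w4.png

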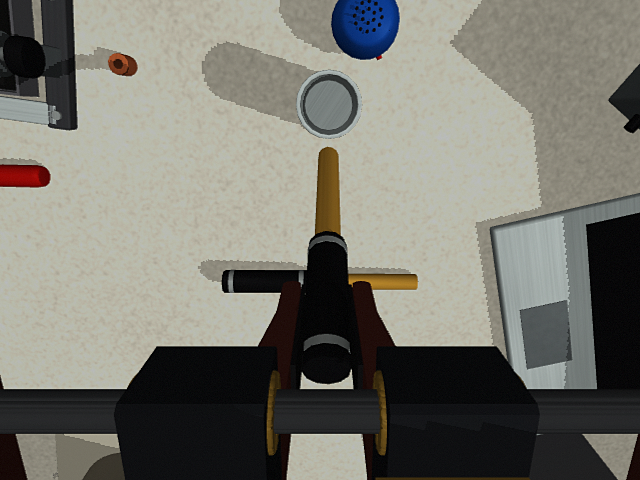

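View pics/s4c.png

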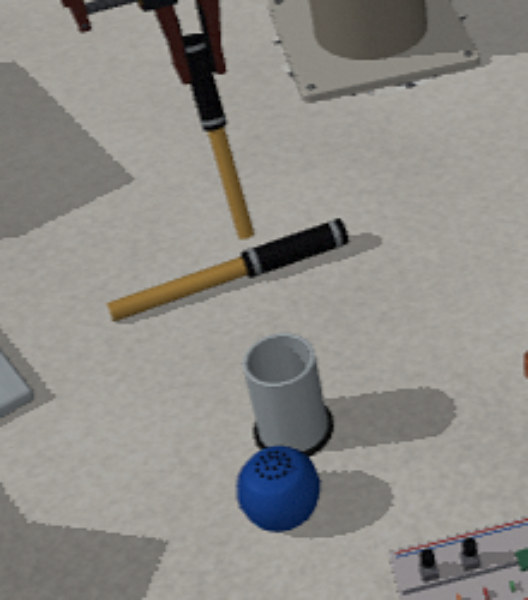

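The drift is held clear of the pot. In the wrist view its tip is at (328,150), and the pot is empty at (329,103). Next I'll measure the drift in the tool frame.

```bash
cat >> h.py <<'E'
from scipy.spatial.transform import Rotation as Rn
def drift_in_tool(tag,s):
    z=np.load(f"pics/{tag}.npz");m={k:z[k] for k in("fx","fy","cx","cy","extrinsics")};p,d=z['p'],z['d']
    C=cloud(m,d);M=Rn.from_quat(s['tcp_rot']).as_matrix();C=(C-s['tcp_pos'])@M
    hv=cv2.cvtColor(p,cv2.COLOR_RGB2HSV)
    reg=np.zeros((480,640),bool);reg[100:235,300:360]=1
    rd=(reg&(hv[...,1]>110)&(hv[...,0]>8)&(hv[...,0]<30)&(C[...,0]>-20)&(C[...,0]<200)).astype(np.uint8)
    k,l,st,ce=cv2.connectedComponentsWithStats(rd);i=1+np.argmax(st[1:,4]);rd=(l==i)&(d>0)
    Q=C[rd];v,u=np.nonzero(rd)
    # cylinder axis fit r=7
    from scipy.optimize import least_squares
    def f(q):
        a=np.array([1,q[2],q[3]]);a/=np.linalg.norm(a);w=Q-np.array([60,q[0],q[1]]);w=w-np.outer(w@a,a);return np.linalg.norm(w,axis=1)-7
    r=least_squares(f,[np.median(Q[:,1])-6,np.median(Q[:,2]),.4,0],loss='soft_l1');q=r.x
    a=np.array([1,q[2],q[3]]);a/=np.linalg.norm(a);o=np.array([60,q[0],q[1]])
    t=(Q-o)@a;e=np.percentile(t,99.5)
    return dict(tip=o+a*e,axis=a,res=np.sqrt(np.mean(r.fun**2)),n=len(Q),rows=(v.min(),v.max()),len=np.ptp(t)),m,p,C
E
python3 - <<'E'
from h import *
s=robot.observe();s2=dict(s)
r,m,p,C=drift_in_tool("w4",s);print(r,np.degrees(np.arccos(r['axis'][0])))
M=Rn.from_quat(s['tcp_rot']).as_matrix();print("tip world",s['tcp_pos']+M@r['tip'],"axis",M@r['axis'])
u=proj(m,s['tcp_pos']+M@r['tip']);print("tip px",u,"base px",proj(m,s['tcp_pos']+M@(r['tip']-95*r['axis'])),"top px",proj(m,s['tcp_pos']+M@(r['tip']-170*r['axis'])))
hv=cv2.cvtColor(p,cv2.COLOR_RGB2HSV)
W=cloud(m,np.load("pics/w4.npz")['d']);w=(abs(W[...,2]-95)<4)&(abs(W[...,0]-582)<42)&(abs(W[...,1]+217)<42);P=W[w]
A=np.c_[2*P[:,:2],np.ones(len(P))];k=np.linalg.lstsq(A,(P[:,:2]**2).sum(1),rcond=None)[0];print("rim",k[:2],np.sqrt(k[2]+k[0]**2+k[1]**2),P[:,2].mean())
# bigger: top image rod & pot
T=np.load("pics/t4.npz");tm={k:T[k] for k in("fx","fy","cx","cy","extrinsics")};print("tip in top",proj(tm,s['tcp_pos']+M@r['tip']))
sm=np.load("pics/s4.npz");print("tip in scene crop",(np.array(proj({k:sm[k] for k in("fx","fy","cx","cy","extrinsics")},s['tcp_pos']+M@r['tip']))-[80,150])*2.4)
c=cv2.imread("pics/t4.png")[200:290,400:520];cv2.imwrite("pics/t4c.png",cv2.resize(c,None,fx=6,fy=6))
E
```

```text
{'tip': array([100.30983577,  49.35597762,   1.69385399]), 'axis': array([0.92312395, 0.38437708, 0.00981992]), 'res': np.float64(0.361158360903174), 'n': 1854, 'rows': (np.int64(147), np.int64(234)), 'len': np.float64(96.19978299102186)} 22.6128581290718
tip world [ 550.44798702 -222.27407393  211.63534479] axis [ 0.37966247  0.04225317 -0.92415966]
tip px (np.float64(328.0495957104494), np.float64(156.39374889711576)) base px (np.float64(327.1891568099079), np.float64(246.30074073779883)) top px (np.float64(325.95478898725247), np.float64(375.2794488018362))
rim [ 585.01797012 -218.71402334] 28.692654093921952 94.14105576200615
tip in top (np.float64(466.28411839855926), np.float64(214.98525190854673))
tip in scene crop [240.89837011 233.16683127]
```

View pics/t4c.png

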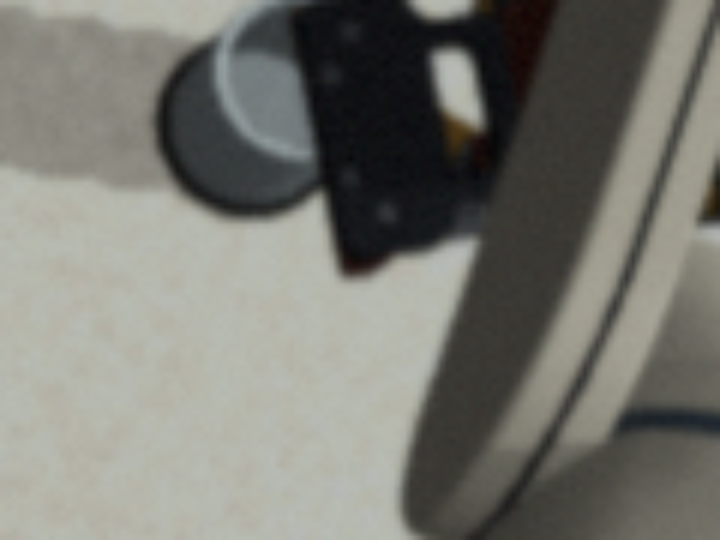

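Tip in the tool frame is (100.3, 49.4, 1.7) mm, with a lean of 22.6° (fit residual 0.4 mm). I'll carry it to a viewing pose just short of the mouth and turn the lean to the bore's azimuth.

Call:
carry_out:
  moves:
    - [1, [0, 0.002, -0.02], 0]
    - [1, [0, 0.006, -0.05], 1]
    - [1, [0, 0.01, -0.085], 2]
    - [1, [0, 0.014, -0.12], 3]
    - [1, [0, 0.018, -0.155], 4]
    - [1, [0, 0.022, -0.19], 5]
    - [1, [0, 0.026, -0.225], 6]
    - [1, [0, 0.03, -0.26], 7]
    - [1, [0, 0.034, -0.295], 7]
    - [1, [0.005, 0.038, -0.33], 7]
    - [1, [0.012, 0.042, -0.365], 7]
    - [1, [0.018, 0.045, -0.39], 7]
    - [1, [0.022, 0.046, -0.4], 7]
    - [1, [0.022, 0.046, -0.4], 7]
    - [1, [0.022, 0.046, -0.4], 7]

```text
t: 6.85
tcp_pos: [495.1, 174.1, 291.2]
tcp_rot: [0.497, 0.503, -0.498, 0.502]
contact_force: [-0.1, 0.2, -3.0]
opening: 0.205
```

```bash
python3 - <<'E'
from h import *
s=robot.observe();m,p,d=snap("wrist","w5");np.savez("pics/s5.npz",**{k:s[k] for k in("tcp_pos","tcp_rot")})
print(s['tcp_pos'],s['qpos'],s['contact_force'],s['opening'])
r,*_=drift_in_tool("w5",s);print(r)
E
```

```text
[495.11317297 174.08403518 291.24993791] [ 3.15729316e-01  1.67724471e-01  1.74338087e+00 -4.91898036e-04
  1.23204767e+00  1.87650466e+00] [-0.14416307  0.16235649 -2.99491474] 0.2048828614689514
{'tip': array([102.09171818,  48.14370431,   0.51058959]), 'axis': array([0.92407934, 0.38216434, 0.00527155]), 'res': np.float64(0.3375384189193661), 'n': 1866, 'rows': (np.int64(147), np.int64(234)), 'len': np.float64(96.1460350012247)}
```

View pics/w5.png

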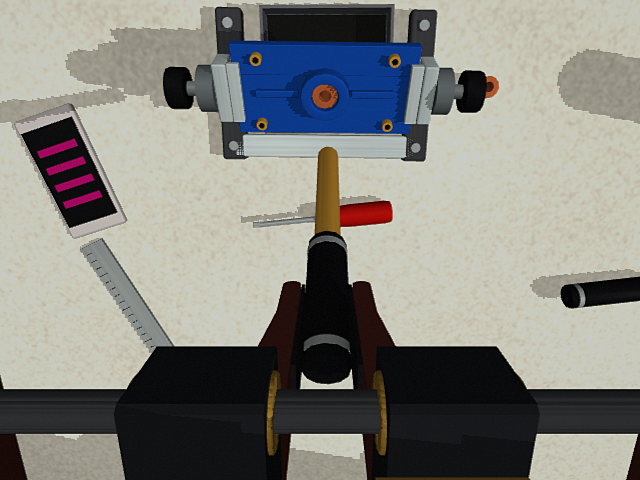

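The wrist view shows the bushing at (325,96) in the boss, with the drift tip at (328,150) just short of it. The plate edges are close to parallel with the image rows, with a slight yaw.

```bash
cat > meas.py <<'E'
from h import *
def plate(tag,s,box):
    z=np.load(f"pics/{tag}.npz");m={k:z[k] for k in("fx","fy","cx","cy","extrinsics")};p,d=z['p'],z['d']
    W=cloud(m,d);hv=cv2.cvtColor(p,cv2.COLOR_RGB2HSV);x0,y0,x1,y1=box
    reg=np.zeros((480,640),bool);reg[y0:y1,x0:x1]=1
    org=(reg&((hv[...,0]<14)|(hv[...,0]>172))&(hv[...,1]>120)&(hv[...,2]>40)).astype(np.uint8)
    k,l,st,ce=cv2.connectedComponentsWithStats(org)
    i=1+np.argmax([st[j,4] if np.hypot(*(ce[j]-[(x0+x1)/2,(y0+y1)/2]))<35 else 0 for j in range(1,k)])
    cn=cv2.findContours((l==i).astype(np.uint8),0,1)[0][0]
    el=cv2.fitEllipse(cv2.convexHull(cn));print("bush px",st[i],ce[i],"ell",el)
    bl=reg&(hv[...,0]>105)&(hv[...,0]<128)&(hv[...,1]>140)&(W[...,2]>70)
    c=W[bl];A=np.c_[c[:,:2],np.ones(len(c))];w=abs(c[:,2]-np.median(c[:,2]))<20
    for _ in range(15):
        q=np.linalg.lstsq(A[w],c[w,2],rcond=None)[0];w=abs(c[:,2]-A@q)<1.5
    n=np.array([-q[0],-q[1],1]);n/=np.linalg.norm(n)
    print("normal",n,"tilt",np.degrees(np.arccos(n[2])),"az",np.degrees(np.arctan2(n[1],n[0])),w.mean())
    bz=np.array([-np.sin(np.radians(25)),0,np.cos(np.radians(25))])
    top=onz(m,*el[0],119-4*bz[2]);print("bush top",top,"mouth",top+4*bz, "depth there",W[int(round(el[0][1])),int(round(el[0][0]))])
    # orange ring depth points
    R=W[(l==i)];print("orange depth mean",R.mean(0), np.median(R[:,2]))
    return m,p,W
E
python3 - <<'E'
from meas import *
s=np.load("pics/s5.npz")
m,p,W=plate("w5",s,(235,45,420,132))
# long-edge yaw via far & near edges, bar
hv=cv2.cvtColor(p,cv2.COLOR_RGB2HSV)
bl=(hv[...,0]>105)&(hv[...,0]<128)&(hv[...,1]>140)
for name,rng,zz in(("far",range(250,400,4),None),):
    F=[];N=[]
    for c in rng:
        r=np.nonzero(bl[35:140,c])[0]+35
        F.append((c,r.min()));N.append((c,r.max()))
    for nm,L,zz in(("far",F,127),("near",N,90)):
        L=np.array(L,float);k=np.polyfit(L[:,0],L[:,1],1);r=L[:,1]-np.polyval(k,L[:,0]);g=abs(r)<1.5;k=np.polyfit(L[g,0],L[g,1],1)
        a=onz(m,250,np.polyval(k,250),zz);b=onz(m,400,np.polyval(k,400),zz);dd=a-b;print(nm,k,"dir",dd,np.degrees(np.arctan2(-dd[0],dd[1])))
r,*_=drift_in_tool("w5",s);M=Rn.from_quat(s['tcp_rot']).as_matrix();t=s['tcp_pos']+M@r['tip'];a=M@r['axis'];print("tip",t,"axis",a,np.degrees(np.arctan2(a[1],a[0])),"tilt",np.degrees(np.arccos(-a[2])))
print(M)
E
```

```text
bush px [312  85  26  24 475] [324.42105263  95.93263158] ell ((324.4136047363281, 95.91553497314453), (23.478851318359375, 25.29915428161621), 88.80960083007812)
normal [-4.23684884e-01  5.54920505e-04  9.05809478e-01] tilt 25.067472222413663 az 179.92495700008305 0.7743552488194697
bush top [584.31718071 176.84164367 115.37476885] mouth [582.62670767 176.84164367 119.        ] depth there [584.52345767 177.25008498 102.45973096]
orange depth mean [584.27925698 176.8376899  114.51188318] 114.15227792423798
far [1.17354196e-02 3.76977240e+01] dir [  0.13757691 116.02352859   0.        ] -0.06793943003961662
near [1.09421162e-02 1.28244228e+02] dir [  0.1489813  135.78504856   0.        ] -0.06286403535625078
tip [543.12282339 173.96928158 189.09389949] axis [ 0.38096041 -0.00223455 -0.92458865] -0.336068135170972 tilt 22.39359119388617
[[-1.33912863e-03  9.99947232e-01  1.01852370e-02]
 [-9.25504158e-04  1.01840025e-02 -9.99947713e-01]
 [-9.99998675e-01 -1.34848509e-03  9.11817632e-04]]
```

The plate is square to the world within 0.1° and tilted 25.1°, as stated. The mouth is at (582.6, 176.8, 119) and the tip at (543.1, 174.0, 189.1), so I'll move to 15 mm above the mouth on the bore axis and check.

Call:
carry_out:
  moves:
    - [1, [0, 0.015, -0.002], 0]
    - [1, [0.015, 0.028, -0.0025], 0]
    - [1, [0.035, 0.033, -0.0025], 0]
    - [1, [0.05, 0.033, -0.0025], 0]
    - [1, [0.0565, 0.033, -0.0025], 0]
    - [1, [0.0565, 0.033, -0.0025], 0]
    - [1, [0.0565, 0.033, -0.0025], 0]

```text
t: 7.6
tcp_pos: [528.9, 177.3, 236.2]
tcp_rot: [0.498, 0.502, -0.497, 0.503]
contact_force: [0.6, 0.6, -1.4]
opening: 0.204
```

```bash
python3 - <<'E'
from meas import *
s=robot.observe();snap("wrist","w6");snap("scene","s6")
r,m,p,_=drift_in_tool("w6",s);M=Rn.from_quat(s['tcp_rot']).as_matrix();t=s['tcp_pos']+M@r['tip'];a=M@r['axis'];print(s['tcp_pos'],r,"tip",t,a)
O=np.array([582.6,176.8,119]);z=np.array([-.4226,0,.9063]);x=np.array([.9063,0,.4226]);print("plate frame",(t-O)@x,t[1]-O[1],(t-O)@z)
c=cv2.imread("pics/w6.png")[60:240,220:430];cv2.imwrite("pics/w6c.png",cv2.resize(c,None,fx=3.5,fy=3.2))
c=cv2.imread("pics/s6.png")[190:320,300:440];cv2.imwrite("pics/s6c.png",cv2.resize(c,None,fx=4.5,fy=4.5))
E
```

```text
[528.86788138 177.25641863 236.18491606] {'tip': array([134.43972984,  61.90030105,   1.05380032]), 'axis': array([0.92248015, 0.38596947, 0.00761225]), 'res': np.float64(0.7717407337503718), 'n': 2250, 'rows': (np.int64(132), np.int64(234)), 'len': np.float64(132.89996347601686)} tip [590.92016744 176.81931829 101.81184784] [ 0.38701766 -0.00374489 -0.9220647 ]
plate frame 0.2768546445043203 0.019318286759272496 -19.093725063916345
```

View pics/w6c.png

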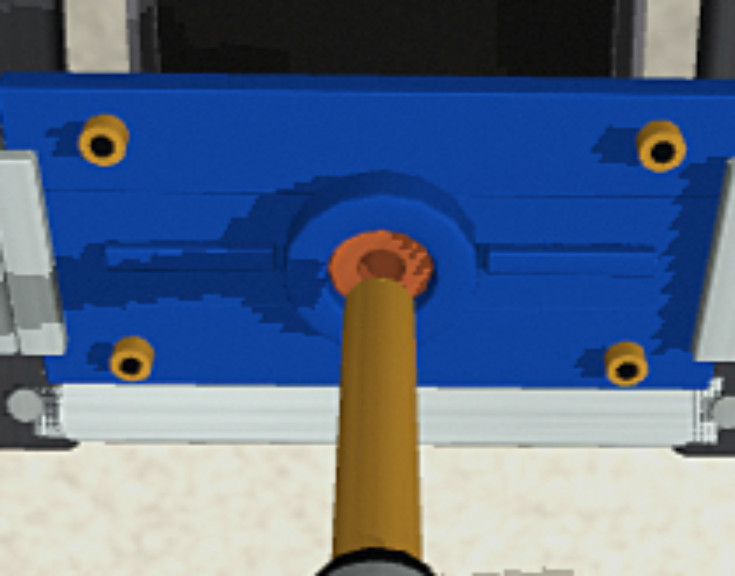

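View pics/s6c.png

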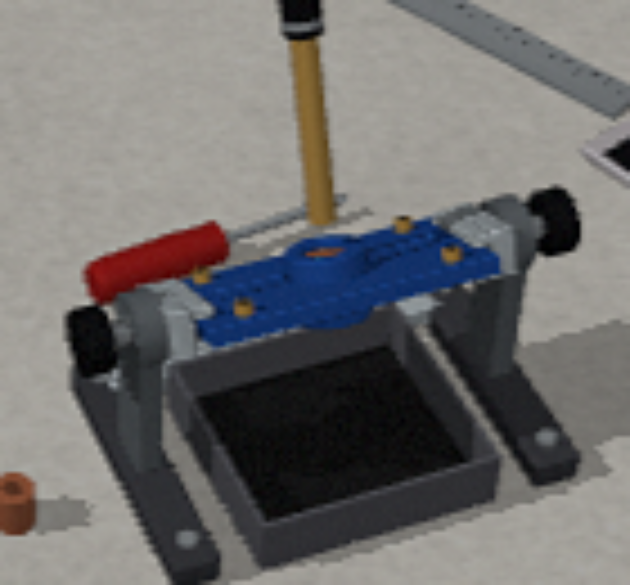

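Tip carried over from the clean fit is at plate frame (+1.2, +0.3, +16) mm. The crop agrees, with the tip centred over the ring at crop (380,270). Push part way along the bore.

Call:
carry_out:
  moves:
    - [1, [0.0085, 0.003, 0], 0]
    - [1, [0.0135, 0.0055, 0], 0]
    - [1, [0.017, 0.007, 0], 0]
    - [1, [0.019, 0.008, 0], 0]
    - [1, [0.021, 0.009, 0], 0]
    - [1, [0.023, 0.01, 0], 0]
    - [1, [0.025, 0.011, 0], 0]
    - [1, [0.027, 0.012, 0], 0]
    - [1, [0.029, 0.0125, 0], 0]
    - [1, [0.031, 0.0135, 0], 0]
    - [1, [0.033, 0.0145, 0], 0]
    - [1, [0.033, 0.0145, 0], 0]

```text
t: 8.9
tcp_pos: [542.9, 178.3, 203.9]
tcp_rot: [0.498, 0.503, -0.497, 0.502]
contact_force: [-6.1, -0.2, 11.6]
opening: 0.202
```

```bash
python3 - <<'E'
from meas import *
s=robot.observe();snap("wrist","w7")
print(s['tcp_pos'],s['contact_force'],s['torque'],s['opening'])
c=cv2.imread("pics/w7.png")[40:400,200:450];cv2.imwrite("pics/w7c.png",cv2.resize(c,None,fx=1.6,fy=1.6))
E
```

```text
[542.9371271  178.27124299 203.89717168] [-6.1140167  -0.21917691 11.62557559] [ 0.01486992  1.34952583 -0.05470444] 0.20195280322093076
```

View pics/w7c.png

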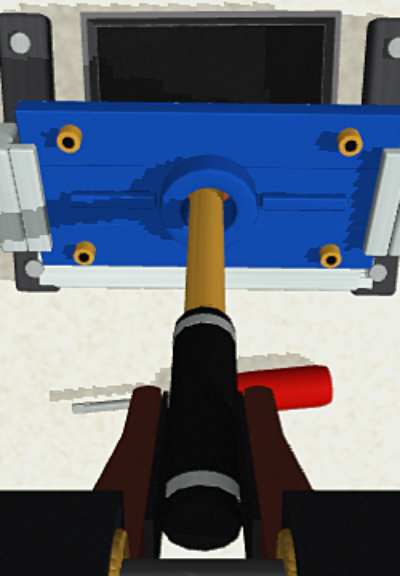

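The rod is in the bore with a 13 N push, and the handle seam is unmoved in the grip, so it isn't slipping. The tip works out at (0.3, 1.3, -19) in plate frame. I'll continue with a 1 mm y correction.

Call:
carry_out:
  moves:
    - [1, [0.002, 0.001, 0.0005], 0]
    - [1, [0.004, 0.002, 0.001], 0]
    - [1, [0.006, 0.003, 0.001], 0]
    - [1, [0.008, 0.0035, 0.001], 0]
    - [1, [0.01, 0.0045, 0.001], 0]
    - [1, [0.012, 0.0055, 0.001], 0]
    - [1, [0.014, 0.0065, 0.001], 0]
    - [1, [0.016, 0.0075, 0.001], 0]
    - [1, [0.016, 0.0075, 0.001], 0]
    - [1, [0.016, 0.0075, 0.001], 0]
    - [1, [0.016, 0.0075, 0.001], 0]

```text
t: 10.05
tcp_pos: [550.4, 176.9, 186.4]
tcp_rot: [0.498, 0.503, -0.497, 0.503]
contact_force: [-0.3, -0.5, -2.1]
opening: 0.201
```

```bash
python3 - <<'E'
from meas import *
s=robot.observe();snap("wrist","w8");snap("scene","s8")
print(s['tcp_pos'],s['contact_force'],s['torque'],s['opening'])
c=cv2.imread("pics/s8.png")[190:320,300:440];cv2.imwrite("pics/s8c.png",cv2.resize(c,None,fx=4.5,fy=4.5))
E
```

```text
[550.4297341  176.8884806  186.41283386] [-0.28835507 -0.532499   -2.07500891] [0.02052856 0.21342342 0.05906865] 0.200683894675243
```

View pics/w8.png

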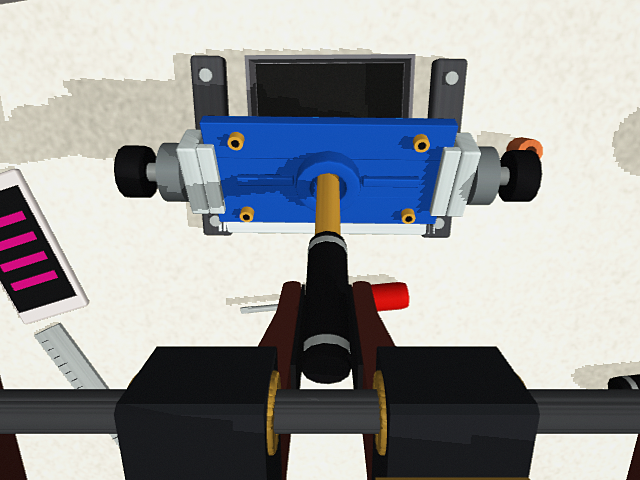

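View pics/s8c.png

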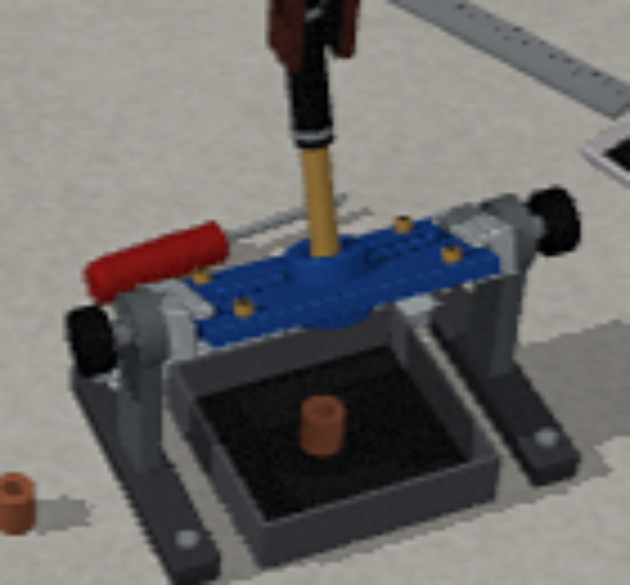

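The bushing now stands in the tray (crop pixel (323,425)) and the push force is gone. Next I'll withdraw along the bore, rise and carry the drift back, reversing the turn.

Call:
carry_out:
  moves:
    - [1, [-0.01, -0.0045, 0], 0]
    - [1, [-0.025, -0.0115, 0], 0]
    - [1, [-0.04, -0.0185, 0], 0]
    - [1, [-0.06, -0.028, 0], 0]
    - [1, [-0.085, -0.038, 0], 0]
    - [1, [-0.11, -0.047, 0.01], 0]
    - [1, [-0.125, -0.048, 0.04], 0]
    - [1, [-0.125, -0.048, 0.075], -1]
    - [1, [-0.125, -0.049, 0.11], -2]
    - [1, [-0.125, -0.049, 0.145], -3]
    - [1, [-0.125, -0.05, 0.18], -4]
    - [1, [-0.125, -0.05, 0.215], -5]
    - [1, [-0.125, -0.051, 0.25], -6]
    - [1, [-0.125, -0.051, 0.285], -7]
    - [1, [-0.125, -0.052, 0.32], -7]
    - [1, [-0.125, -0.052, 0.355], -7]
    - [1, [-0.125, -0.052, 0.385], -7]
    - [1, [-0.125, -0.052, 0.404], -7]
    - [1, [-0.125, -0.052, 0.404], -7]
    - [1, [-0.125, -0.052, 0.404], -7]

```text
t: 12.15
tcp_pos: [502.2, -227.3, 312.4]
tcp_rot: [0.466, 0.532, -0.466, 0.532]
contact_force: [0.2, 0.2, -2.5]
opening: 0.203
```

```bash
python3 - <<'E'
from meas import *
s=robot.observe();m,p,d=snap("wrist","w9")
r,*_=drift_in_tool("w9",s);M=Rn.from_quat(s['tcp_rot']).as_matrix();t=s['tcp_pos']+M@r['tip'];a=M@r['axis'];print(s['tcp_pos'],r);print("tip",t,a,s['contact_force']);print(M)
W=cloud(m,d);w=(abs(W[...,2]-95)<4)&(abs(W[...,0]-582)<42)&(abs(W[...,1]+217)<42);P=W[w]
A=np.c_[2*P[:,:2],np.ones(len(P))];k=np.linalg.lstsq(A,(P[:,:2]**2).sum(1),rcond=None)[0];print("rim",k[:2],np.sqrt(k[2]+k[0]**2+k[1]**2),P[:,2].mean())
E
```

```text
[ 502.17374252 -227.28973758  312.37597146] {'tip': array([102.37542438,  48.08194032,   1.30258008]), 'axis': array([0.92448528, 0.38109444, 0.00969549]), 'res': np.float64(0.3533408198652069), 'n': 1848, 'rows': (np.int64(147), np.int64(234)), 'len': np.float64(96.19791466376546)}
tip [ 550.10423121 -222.2778093   210.04393325] [ 0.37991407  0.04034747 -0.92414143] [ 0.15586325  0.20073405 -2.46758488]
[[ 9.06073700e-04  9.91369478e-01  1.31094382e-01]
 [-7.71814201e-08  1.31094436e-01 -9.91369885e-01]
 [-9.99999590e-01  8.98244062e-04  1.18857736e-04]]
rim [ 584.97873012 -218.71260871] 28.71576161390264 94.137923048512
```

View pics/w9.png

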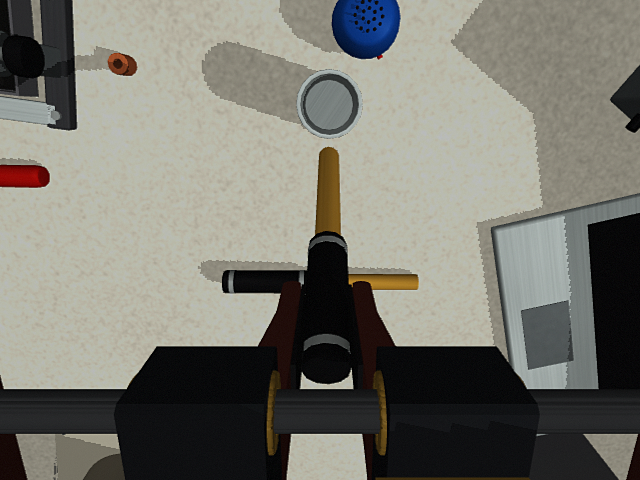

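The drift is unchanged in the grip and the pot centre is (585.0,-218.7). Lower along the lean to about 15 mm tip height.

Call:
carry_out:
  moves:
    - [1, [0.03, 0.005, 0], 0]
    - [1, [0.065, 0.01, 0], 0]
    - [1, [0.1, 0.015, 0], 0]
    - [1, [0.12, 0.023, 0.0005], 0]
    - [1, [0.14, 0.031, 0.001], 0]
    - [1, [0.16, 0.0395, 0.001], 0]
    - [1, [0.175, 0.0455, 0.001], 0]
    - [1, [0.188, 0.051, 0.001], 0]
    - [1, [0.195, 0.0525, 0.001], 0]
    - [1, [0.195, 0.0525, 0.001], 0]
    - [1, [0.195, 0.0525, 0.001], 0]
    - [1, [0.195, 0.0525, 0.001], 0]

```text
t: 13.4
tcp_pos: [555.0, -222.0, 117.2]
tcp_rot: [0.466, 0.531, -0.466, 0.532]
contact_force: [-0.2, -0.3, -1.4]
opening: 0.204
```

```bash
python3 - <<'E'
from meas import *
s=robot.observe();snap("wrist","w10");print(s['tcp_pos'],s['contact_force'],s['torque'],s['opening'])
M=Rn.from_quat(s['tcp_rot']).as_matrix();print("tip",s['tcp_pos']+M@np.array([102.4,48.1,1.3]))
E
```

```text
[ 554.95068989 -222.01719118  117.2464203 ] [-0.19168036 -0.34410201 -1.44058191] [-0.01817281  0.18697491  0.02044598] 0.20386827738499597
tip [ 602.92237778 -217.02654709   14.89960485]
```

View pics/w10.png

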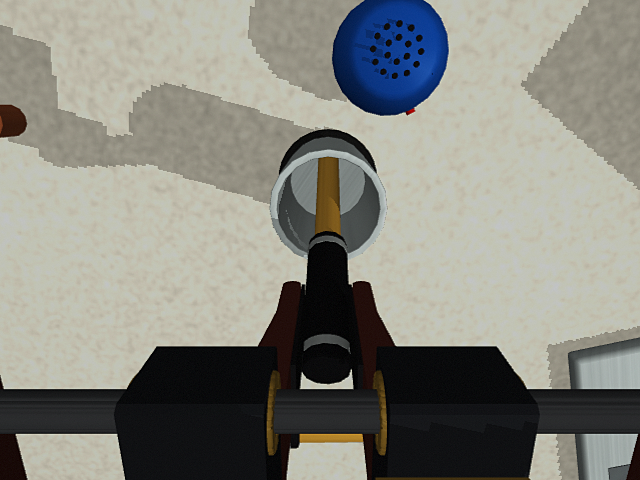

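The tip is in the pot at about z = 15 mm with no contact force. Release, let it settle, then rise.

Call:
carry_out:
  moves:
    - [1, [0.002, 0.0005, 0], 0]
    - [-1, [0.002, 0.0005, 0], 0]
    - [-1, [0.002, 0.0005, 0], 0]
    - [-1, [0.002, 0.0005, 0], 0]
    - [-1, [0.002, 0.0005, 0], 0]
    - [-1, [0.002, 0.0005, 0], 0]
    - [-1, [0.002, 0.0005, 0], 0]
    - [-1, [0.002, 0.0005, 0], 0]
    - [-1, [0.002, 0.0005, 0], 0]
    - [-1, [0.002, 0.0005, 0], 0]
    - [-1, [0.002, 0.0005, 0], 0]
    - [-1, [0.002, 0.0005, 0], 0]

```text
t: 14.65
tcp_pos: [555.1, -221.6, 114.4]
tcp_rot: [0.466, 0.532, -0.466, 0.532]
contact_force: [0.4, -1.2, 0.6]
opening: 1.002
```

```bash
python3 - <<'E'
from meas import *
s=robot.observe();snap("wrist","w11");print(s['tcp_pos'],s['contact_force'],s['opening'])
E
```

```text
[ 555.13770798 -221.61627146  114.38342138] [ 0.38983595 -1.19711216  0.6428197 ] 1.0022821767014456
```

View pics/w11.png

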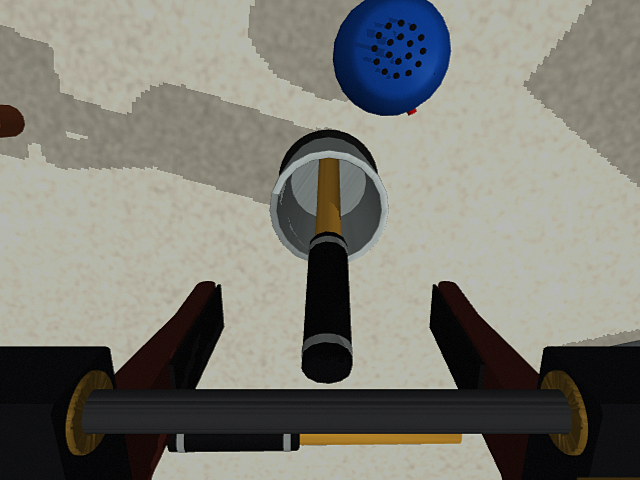

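The drift leans on the rim, free of the open fingers, which have clearance on both sides of the handle at (327,360). Rise and check.

Call:
carry_out:
  moves:
    - [-1, [-0.02, 0, 0], 0]
    - [-1, [-0.05, 0, 0], 0]
    - [-1, [-0.09, 0, 0], 0]
    - [-1, [-0.13, 0, 0], 0]
    - [-1, [-0.17, 0, 0], 0]
    - [-1, [-0.2, 0, 0], 0]
    - [-1, [-0.2, 0, 0], 0]
    - [-1, [-0.2, 0, 0], 0]
    - [-1, [-0.2, 0, 0], 0]

```text
t: 15.6
tcp_pos: [554.3, -221.3, 312.7]
tcp_rot: [0.466, 0.533, -0.466, 0.531]
contact_force: [0.2, 0.2, 0.3]
opening: 0.998
```

```bash
python3 - <<'E'
from meas import *
s=robot.observe();m,p,d=snap("wrist","w12");snap("scene","s12");print(s['t'],s['tcp_pos'],s['contact_force'],s['opening'],abs(s['qd']).max())
hv=cv2.cvtColor(p,cv2.COLOR_RGB2HSV);W=cloud(m,d)
Q=W[(hv[...,1]>110)&(hv[...,0]>8)&(hv[...,0]<30)&(W[...,2]>5)&(np.hypot(W[...,0]-585,W[...,1]+218.7)<30)]
for lo in range(0,100,15):
    k=(Q[:,2]>lo)&(Q[:,2]<=lo+15)
    if k.sum()>5: print(lo,k.sum(),Q[k].mean(0).round(1))
print("min z",Q[:,2].min())
S=np.load("pics/s12.npz")['p'][:,:,::-1];cv2.imwrite("pics/s12c.png",cv2.resize(S[200:400,140:460],None,fx=2.4,fy=2.4))
E
```

```text
15.6 [ 554.25009893 -221.28141834  312.71715277] [0.17601193 0.23500269 0.25823629] 0.9983376978671301 0.009974045750407997
15 74 [ 603.4 -216.4   23. ]
30 81 [ 597.8 -217.1   37.7]
45 89 [ 591.6 -217.7   52.5]
60 99 [ 585.5 -218.1   67.6]
75 103 [ 579.6 -219.1   82.6]
90 48 [ 576.4 -219.6   93.7]
min z 7.769467733692238
```

View pics/s12c.png

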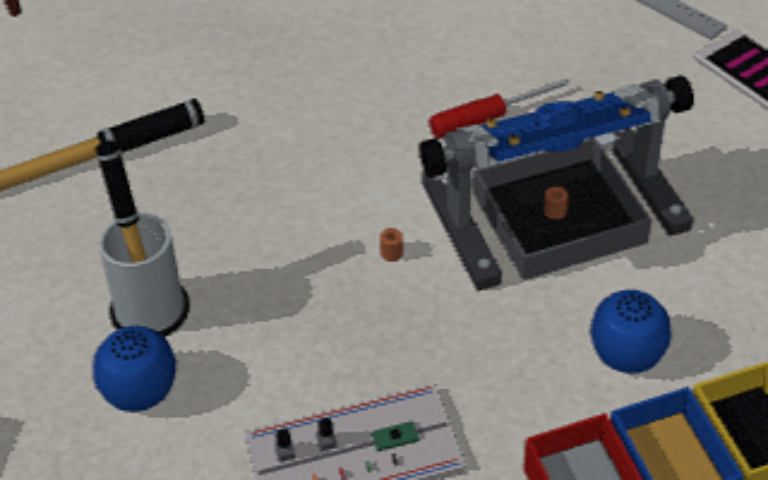

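The drift stands tip down in the pot at a 22° lean, the bushing is in the tray at crop (556,202), and the bystanders look untouched. I'll hand in.

```bash
python3 -c "
from cell import robot
print(robot.sign_off())"
```

```text
the job is handed in; nothing more can be done
None
```

I pushed the worn bushing out of the plate with the smaller drift and put the drift back in the pot. The job was handed in at about 15.6 s of the 58 s allowed; the interface reports no verdict.

**What I did:** I gripped the leaning drift across its handle and lifted it out along its lean. After turning it to line up with the bore, I pushed the bushing down with a measured force of about 13 N. The bushing dropped into the tray. I then lowered the drift back into the pot, with its tip still held about 7 mm above the pot's inner floor, let go and raised the arm clear.

**Last checks:**
- **Bushing:** it stands in the tray in the last scene picture.
- **Drift:** it leans about 22° on the pot's rim, tip at the floor. The lowest depth reading on the rod was 7.8 mm, against a floor at 8 mm.
- **Arm:** the gripper is open and clear, with an outside force of about 0.3 N.
- **Bystanders:** the ones near the pot and holder look unmoved by eye; I did not measure their positions again.

**What disagreed:**
- **Cameras:** the three cameras put the pot and plate up to about 4 mm apart. I used the wrist camera for both the tip and its targets.
- **Tip fit:** just above the mouth one tip fit was wrong, because the colour mask ran the rod and bushing together. I used the earlier clean fit there instead.

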